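# Release the end stop and slide a well plate out over the end of its shelf

### The arm

A 6-joint arm with a two-finger parallel gripper is mounted at the origin on a cart in front of the work surface, level with it; the furniture and walls round the work are solid. World frame = base frame: x ahead of the robot, y to its left, z up, the work surface at z = 0. Lengths are in mm, angles in rad, forces in N, time in s.
With the tool pointing down it reaches from about 275 to 750 mm from the base axis. Payload 10.2 kg.
Tool frame: the origin (TCP) lies midway between the tips of the shut fingers; the grasp point (between the pads) lies 19 mm behind it; x points along the fingers, y is the direction in which the jaws open and shut, and the axes are right-handed (so a half turn about x gives the same grasp; the last joint's range is limited). The gripper opens to 85 mm and grips with 20 to 120 N. Pads are 22 mm wide; open, the fingers measure 114 mm over their backs; the gripper's body (76 mm by 85 mm) begins 54 mm behind the grasp point. The pads swing forward as they close: fully open they stand 13 mm farther back than shut.
Start: joints at [1.077, 0.313, 1.498, -0, 1.331, -0.223], TCP at [140.451, 505.87, 231.294] pointing down, gripper open.
Joint ranges: [-2.94, 2.94], [-0.97, 2.17], [0.19, 2.56], [-1.23, 4.37], [0.02, 3.11], [-2.88, 2.88]. Speed limits (rad/s): [2.39, 2.39, 3.01, 3.14, 3.14, 3.14].

### API

Orientations are given as a unit quaternion [w, x, y, z].
In Python, from rig import ctrl gives the robot as it stands.
- The arm moves only by the tool arm_command, never from a script. Its argument "plan" is a list of rows, each a list of 5 numbers: the shift along the tool's x, y, z in m, then the turn about the tool's x in rad, then the opening, from 0 (shut) to 1 (fully open). A call has 1 to 12 rows; each row shifts and turns the commanded pose from where the row before left it, along the tool's axes as they then stand; what a row does not reach is not made up. A row lasts 1/8 s, in which the tool goes at most 62.5 mm and 10.7 degrees, less where a joint would pass 70% of its speed; a pose out of reach is approached as far as the arm can. A call with a gripper value outside its range is refused whole. The fingers move at their own pace and stop on an object; "squeeze" is the grip in N (left out, the last holds). Time passes only in rows, so rows that do not move let the fingers close. It gives the time, the measured TCP pose, the force and the opening at its end, in the units of the state.
- ctrl.sense(): the state, without advancing time (a new reading comes with each control period).
- ctrl.capture(name): name is "scene" or "top" or "wrist"; returns a dict with "color" (480x640x3 uint8, red, green, blue), "fx", "fy", "cx", "cy" (pixels), "xyz" and "orientation" of the camera in the world; the wrist camera has in their place "hand_eye" (4x4, takes a point from camera to tool coordinates, whose origin is the TCP and whose axes are the tool frame's). Camera axes: x right, y up, looking along -z (the intrinsics and any distortion apply to the point x, -y, -z); pixel columns grow to the right and rows downward; lengths in mm; the calibration is good to about 2 mm. The wrist camera is an equidistant fisheye: a pixel r from the principal point sees the ray r / f radians off the axis. A picture is of the moment at which its call begins: read the wrist's pose just before it. There is no depth.
- ctrl.finish_job(): hands the job in, once; it reports no verdict.
Trained networks look in the newest picture that a camera, given by its name, has taken for a name from the list of things; names that differ only in an ending like _2 or _b are one class to them, and where a whole thing is asked for, a point or a joint stands for the part that bears it (a point fixed in the world has none). Each returns a list of dicts, best first, with "score" (0 to 1); they miss things now and then, are a little off and sometimes report something else, mostly with a low value. They report only what shows in the picture. A call takes as long as a camera call.
- ctrl.spot_in(camera, query): "uv" ([column, row] in pixels, amid what is visible of it).
- ctrl.regions_of(camera, query): "mask" (480x640 bool, what is visible of it) and "uv" ([column, row] in pixels, amid what is visible of it).
- ctrl.place_of(camera, query): "uv" ([column, row] in pixels: a listed point, or the origin of a listed thing).
The state is a dict: "time_s": time; "joints": joint angles; "dq": joint speeds; "tau": joint torques, N m; "eef_pos": TCP position; "ee_rot": TCP orientation; "force": force on the tool from outside, world axes, zero at the start; "wrist_torque": the same for the moment, N m; "grip_width": opening from 0.0 (shut) to 1.0 (fully open).
Only numpy, scipy, OpenCV 4.12 (cv2) and the standard library are available. Lean on these libraries where they do the work, as an engineer would, in place of code of your own. Each camera call takes 0.05 s, during which the arm holds its last target.

### The job

A well plate lies between the guides of the small raised shelf on the optical table, and the red flip stop on the shelf's left end stands up and bars its way. With a fingertip, push the stop over, away from the robot, until it has dropped flat below the shelf top; then push the plate from its right-hand end, leftwards along the shelf, until about a third of its length (roughly 4 cm) sticks out over the left end, so that its edge can later be taken from below. Do not lift or tip the plate, leave it lying in its guides and at rest, and leave the other things on the table alone.

Things in the scene. Friction and masses are not known exactly. Their poses are not given: they have to be found in the camera images.
- plate_centre (a point): centre (half-way up) of the white well plate, 86 x 128 x 14 mm, a flat box of 40 to 100 g that slides freely. Axes: y along its 128 length, towards the end that is to stick out; z up. It lies flat on the shelf between the guides, 3 of play each side. All lengths in this list are in mm
- plate_front (a point): middle of the lower edge of the plate's left (leading) end, 64 along +y from plate_centre and 7 below it; same axes. Its y in the frame of shelf_end is the overhang; at the start it is 3 to 31 short of the end.
- shelf_end (a point): middle of the upper edge of the fixed shelf's left end, 62 above the table. Axes: y along the shelf, out over this end; x across it, away from the robot; z up. Black perforated board 250 long (y -250 to 0 here), 122 wide, 12.5 thick, on four posts, open at its right end; aluminium guides 4 high, 12 wide, 92 apart, along both long edges
- flip_stop (a joint): red flip stop, rad: 0 upright (starts 0 to 0.15), 1.57 level, all below the shelf top. Pivot along shelf_end's y, 16 below the shelf top, mid-width. Arm 12 wide, 4 to 11 beyond the shelf end, 25 above its top when upright; tips only towards shelf_end's +x. Light: 0.15 N at the pin. Stays put below 0.3 rad; past 0.5 drops to 1.57 by itself within 2 s
- stop_pin (a point): middle of the steel thumb pin on the flip stop, a round bar of diameter 9 along shelf_end's y, 34 from the pivot, reaching from 11 to 37 beyond the shelf end (this point: 26 beyond); with the stop upright it is 18 above the shelf top. A 4 thick bracket on the shelf end, all below the shelf top, carries the pivot.
- touch_controller: grey wedge-shaped touch controller with a dark tilted screen, 93x146x68; bystander; origin under its middle
- lens_cleaner: white spray bottle with a blue cap, diameter 34, 118 high; bystander; origin under its middle
- objective_canister: clear screw canister with a black lid, diameter 51, 70 high; bystander; origin under its middle
- tape_roll: roll of yellow marking tape lying flat, diameter 66, 19 high; bystander; origin under its middle
- immersion_oil: amber dropper bottle, diameter 30, 86 high; bystander; origin under its middle
- swab_tub: clear tub of cotton swabs, diameter 50, 91 high; bystander; origin under its middle
- filter_cube: black filter cube with glass faces, 40x38x41; bystander; origin under its middle
- well_plate: the same plate; origin under its middle, same axes as plate_centre

How it is judged (in metres and radians):
On the way:
1. the flip stop has been pushed over and lies below the shelf top, the plate not yet slid out (value of joint flip_stop above 1.4 rad and y of plate_front in the frame of shelf_end below 0.012 m), for 0.2 s.
At the end, for the whole second after the job is handed in: The flip stop lies down (beyond 1.4 rad); the plate's left end stands 30 to 56 mm out over the shelf's left end (a third of its length is 43 mm); the plate lies flat on the shelf between the guides, in line with them within 0.1 rad, at rest (value of joint flip_stop above 1.4 rad and y of plate_front in the frame of shelf_end between 0.03 and 0.056 m and x of plate_front in the frame of shelf_end between -0.01 and 0.01 m and z of plate_centre in the frame of shelf_end between 0.004 and 0.01 m and angle between the y axis of plate_centre and the y axis of shelf_end, either way round below 0.1 rad and angle between plate_centre's own z axis and vertical below 0.05 rad and linear speed of well_plate below 0.01 m/s); the robot touches nothing.
It fails at once if the well plate is lifted off the shelf or out of its guides (more than 6 mm up) (z of plate_centre in the frame of shelf_end above 0.013 m).
It fails at once if the well plate tips (over 0.15 rad) or is pushed so far that it drops off the shelf (angle between plate_centre's own z axis and vertical above 0.15 rad or z of plate_centre in the frame of shelf_end below -0.01 m).
It fails at once if another thing on the table is moved more than 15 mm or tipped (distance of any of touch_controller, lens_cleaner, objective_canister, tape_roll, immersion_oil, swab_tub, filter_cube from where it was at the start of the episode above 0.015 m or angle between any of touch_controller, lens_cleaner, objective_canister, tape_roll, immersion_oil, swab_tub, filter_cube's own z axis and vertical above 0.3 rad).
It also fails if it takes over 42 s, if anything falls off the work surface, if the arm or the gripper's body presses on something with over 40 N, if the wrist force passes 120 N, or if a joint passes its speed limit or range.

## Working session

There is one attempt and no reset: what is moved stays moved. The work goes in short steps, Python scripts to look and compute and a tool call to move; the robot and the scene stay as the last step left them, time stands still between calls to the robot, and variables do not carry over. Pictures are saved under pics/ and viewed, and the job is handed in when it is done.

Besides the shell and the picture viewer there is one more tool, called after "Request:" as name(argument=value, ...), one argument or row to a line, values as JSON. arm_command: Moves the arm, as the interface text tells. Its arguments: {"type":"object","properties":{"plan":{"type":"array"},"squeeze":{"type":"number"}},"required":["plan"]}

```bash
ls; mkdir -p pics; cat > h.py <<'E'
from rig import ctrl
import numpy as np, cv2
from scipy.spatial.transform import Rotation as R
def rot(q): return R.from_quat([q[1],q[2],q[3],q[0]]).as_matrix()
def ray(c,uv,T=None):
    u,v=uv
    x=(u-c['cx'])/c['fx'];y=(v-c['cy'])/c['fy']
    d=np.array([x,-y,-1.]);M=rot(c['orientation'])
    return np.array(c['xyz'],float),M@d
def atz(c,uv,z):
    o,d=ray(c,uv);return o+d*(z-o[2])/d[2]
def proj(c,p):
    q=rot(c['orientation']).T@(np.array(p,float)-np.array(c['xyz']))
    return np.array([c['cx']+c['fx']*q[0]/-q[2],c['cy']-c['fy']*q[1]/-q[2]])
E
python3 - <<'E'
from h import *
s=ctrl.sense();print(s)
for n in("scene","top","wrist"):
    c=ctrl.capture(n);cv2.imwrite(f"pics/{n}0.png",c['color'][:,:,::-1])
    print(n,{k:v for k,v in c.items() if k!='color'})
    for q in("plate_centre","plate_front","shelf_end","stop_pin","touch_controller","lens_cleaner","objective_canister","tape_roll","immersion_oil","swab_tub","filter_cube"):
        r=ctrl.place_of(n,q)
        for a in r[:2]:
            z={'plate_centre':69,'plate_front':62,'shelf_end':62,'stop_pin':80}.get(q,0)
            print(q,np.round(a['uv'],1),round(a['score'],2), np.round(atz(c,a['uv'],z),1) if n!='wrist' else '')
E
```

```text
pics
{'time_s': 0.0, 'joints': array([ 1.07661749e+00,  3.13463527e-01,  1.49843117e+00, -8.23257593e-06,
        1.33098130e+00, -2.23405738e-01]), 'dq': array([ 0.00205195, -0.00043552,  0.00014202,  0.00019502, -0.00140783,
        0.00065825]), 'tau': array([-9.17819707e-04, -4.12262285e+01, -2.59745193e+01, -2.33666397e-04,
        4.09217435e-03, -7.70710062e-05]), 'eef_pos': array([140.32010629, 505.64086135, 230.73037563]), 'ee_rot': array([ 0.70047948,  0.09501402,  0.70079284, -0.09586568]), 'force': array([0.07965187, 0.39732219, 0.45838223]), 'wrist_torque': array([0.0362637 , 0.01659071, 0.01769026]), 'grip_width': 0.998699032080924}
scene {'fx': 467.0473675553467, 'fy': 467.0473675553467, 'cx': 327.94713778839116, 'cy': 241.94915868213408, 'xyz': array([ -91.30163041, -578.57986839,  974.38104124]), 'orientation': array([ 0.85565498,  0.3482387 , -0.1339336 , -0.35867278])}
plate_centre [359.7 265. ] 0.64 [508.2 -67.8  69. ]
plate_centre [355.4 267.8] 0.63 [493.7 -66.3  69. ]
plate_front [339.7 252.8] 0.8 [507.8   2.9  62. ]
shelf_end [337.  250.8] 0.94 [508.   13.1  62
[... 1330 characters left out ...]
79 [ 425.5 -378.9    0. ]
immersion_oil [459.5 250.1] 0.54 [ 504.6 -331.6    0. ]
swab_tub [190.  216.8] 0.68 [580.9 347.4   0. ]
filter_cube [500.2 260.3] 0.8 [ 480.1 -433.4    0. ]
filter_cube [461.2 249.1] 0.74 [ 507.1 -335.9    0. ]
wrist {'fx': 371.64829954431775, 'fy': 371.64829954431775, 'cx': 315.9215905963454, 'cy': 238.04096692551846, 'hand_eye': array([[-9.35921984e-04,  2.67433615e-01, -9.63575833e-01,
        -1.42509458e+02],
       [ 9.99998646e-01, -1.05410161e-03, -1.26385789e-03,
         6.24311600e-01],
       [-1.35370492e-03, -9.63575711e-01, -2.67432267e-01,
        -6.75223666e+01],
       [ 0.00000000e+00,  0.00000000e+00,  0.00000000e+00,
         1.00000000e+00]])}
```

```bash
python3 - <<'E'
import cv2
t=cv2.imread('pics/top0.png');s=cv2.imread('pics/scene0.png')
cv2.imwrite('pics/topc.png',cv2.resize(t[170:330,280:480],None,fx=4,fy=4,interpolation=cv2.INTER_CUBIC)[:600,:800])
cv2.imwrite('pics/scec.png',cv2.resize(s[200:350,280:480],None,fx=4,fy=4,interpolation=cv2.INTER_CUBIC))
E
```

```text
(no output)
```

View pics/topc.png

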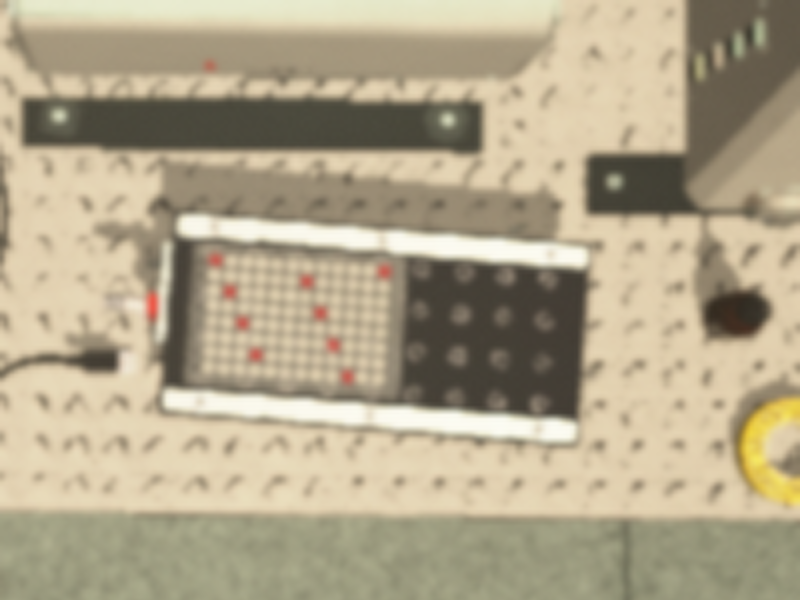

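View pics/scec.png

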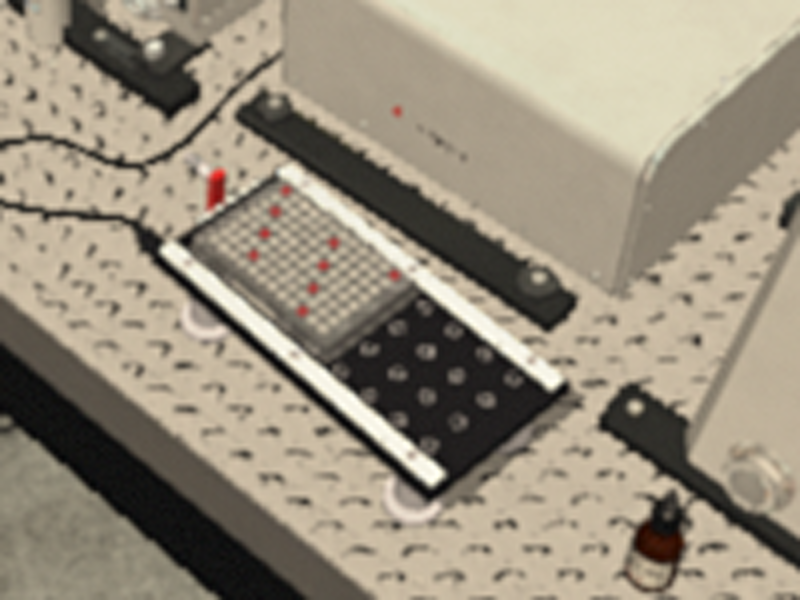

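View pics/scene0.png

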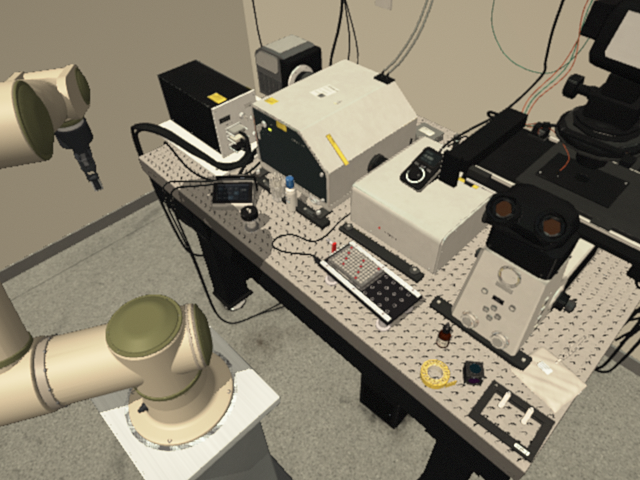

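View pics/top0.png

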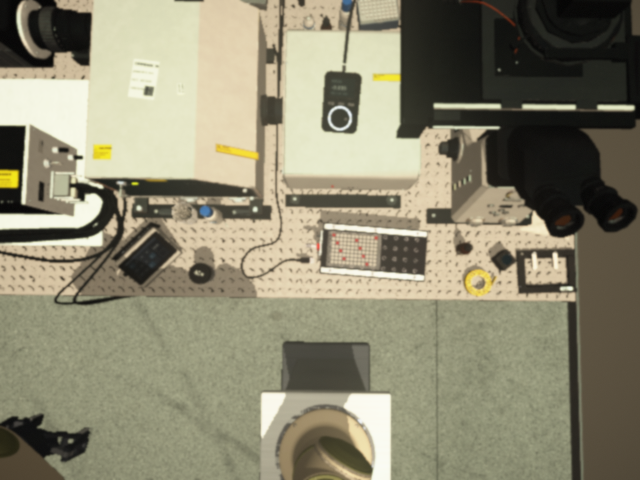

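```bash
cat > fit.py <<'E'
from h import *
c=ctrl.capture("top");s=ctrl.capture("scene")
def tc(c,pts,ox,oy,z): return [np.round(atz(c,(ox+(a+.0)/4,oy+b/4),z)[:2],1) for a,b in pts]
print('top guide corners TL TR BL BR',tc(c,[(180,214),(588,244),(163,391),(577,420)],280,170,66), 'bottom edges', tc(c,[(163,411),(577,441)],280,170,66))
print('plate corners top',tc(c,[(190,247),(405,258),(182,385),(395,400)],280,170,76))
print('scene guides: far L, far R, near L, near R',tc(s,[(285,165),(567,380),(163,245),(440,480)],280,200,66))
print('box front bottom/top edge', tc(c,[(30,70),(540,75)],280,170,60), atz(c,(285,178),200),atz(c,(417,185),200), 'rail',tc(c,[(25,148),(480,150)],280,170,10))
print(np.round(atz(s,(280+217/4,200+170/4),87),1),np.round(atz(c,(280+152/4,170+305/4),87),1))
E
python3 fit.py
```

```text
top guide corners TL TR BL BR [array([559.7,   6.6]), array([ 544.5, -235.7]), array([454.4,  15.4]), array([ 440.2, -228.8])] bottom edges [array([442.7,  15.3]), array([ 427.8, -228.8])]
plate corners top [array([5.39e+02, 5.00e-01]), array([ 533.9, -125.9]), array([457.8,   4.2]), array([ 450.5, -120.3])]
scene guides: far L, far R, near L, near R [array([557.1,   7.2]), array([ 543.2, -238.6]), array([449.7,  15.1]), array([ 434.2, -230. ])]
box front bottom/top edge [array([646.4,  97.7]), array([ 646.8, -208.6])] [638.158254    91.48104917 200.        ] [ 626.45547403 -185.51763662  200.        ] rail [array([607.1, 104.2]), array([ 609.1, -180.7])]
[507.8  22.8  87. ] [503.7  22.2  87. ]
```

```bash
python3 - <<'E'
from h import *
s=ctrl.sense();M=rot(s['ee_rot']);print(np.round(M,3),s['eef_pos'],s['time_s'])
c=ctrl.capture("top")
for z in(150,300): print(np.round(atz(c,(450,215),z)),np.round(atz(c,(553,230),z)),np.round(atz(c,(400,130),z)))
E
```

```text
[[ 0.     0.267  0.964]
 [-0.     0.964 -0.267]
 [-1.     0.     0.   ]] [140.45272541 505.87024486 231.29538628] 1.9
[ 571. -268.  150.] [ 541. -493.  150.] [ 760. -158.  150.]
[ 549. -227.  300.] [ 523. -419.  300.] [ 710. -134.  300.]
```

View pics/wrist0.png

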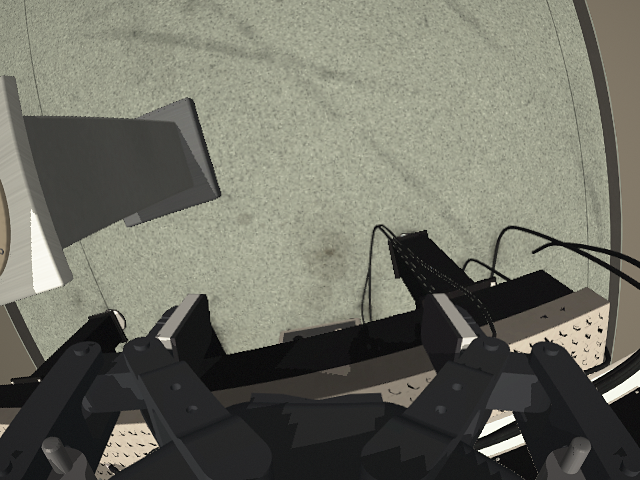

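Request:
arm_command(
  plan=[
    [0,0,0,-0.105,0],
    [0,0,0,-0.106,0],
    [0,-0.044,0.035,0,0],
    [0,-0.044,0.035,0,0],
    [0,-0.044,0.035,0,0],
    [0,-0.044,0.035,0,0],
    [0,-0.044,0.035,0,0],
    [0,-0.044,0.035,0,0],
    [0,-0.044,0.035,0,0],
    [0,-0.044,0.035,0,0],
    [0,-0.044,0.035,0,0],
    [0,-0.042,0.037,0,0],
  ],
)

```text
time_s: 3.45
eef_pos: [466.5, 45.8, 231.5]
ee_rot: [0.707, 0.021, 0.707, -0.021]
force: [0.5, 1.4, 0.8]
grip_width: 0.0
```

```bash
cat >> h.py <<'E'
def wproj(c,s,P):
    M=rot(s['ee_rot']);He=np.array(c['hand_eye'])
    pt=M.T@(np.array(P,float)-s['eef_pos']); p=He[:3,:3].T@(pt-He[:3,3])
    q=np.array([p[0],-p[1],-p[2]]);t=np.arctan2(np.hypot(q[0],q[1]),q[2]);n=np.hypot(q[0],q[1])
    return np.array([c['cx']+c['fx']*t*q[0]/n,c['cy']+c['fy']*t*q[1]/n])
def watz(c,s,uv,z):
    x=(uv[0]-c['cx'])/c['fx'];y=(uv[1]-c['cy'])/c['fy'];t=np.hypot(x,y)
    q=np.array([np.sin(t)*x/t,np.sin(t)*y/t,np.cos(t)]);He=np.array(c['hand_eye'])
    M=rot(s['ee_rot']);d=M@He[:3,:3]@np.array([q[0],-q[1],-q[2]]);o=s['eef_pos']+M@He[:3,3]
    return o+d*(z-o[2])/d[2]
E
cat > look.py <<'E'
import sys
from h import *
n=sys.argv[1]
s=ctrl.sense();w=ctrl.capture("wrist");cv2.imwrite(f'pics/{n}w.png',w['color'][:,:,::-1])
for q,z in(("shelf_end",62),("plate_front",62),("plate_centre",69),("stop_pin",80)):
    for a in ctrl.place_of("wrist",q)[:1]: print(q,np.round(a['uv']),round(a['score'],2),np.round(watz(w,s,a['uv'],z),1))
t=ctrl.capture("top");cv2.imwrite(f'pics/{n}t.png',cv2.resize(t['color'][170:330,280:480,::-1],None,fx=4,fy=4,interpolation=cv2.INTER_CUBIC)[:600])
print(ctrl.sense()['time_s'])
E
python3 look.py a
```

```text
shelf_end [286. 259.] 0.93 [503.3  18.   62. ]
plate_front [268. 259.] 0.92 [502.9   1.4  62. ]
plate_centre [201. 260.] 0.94 [498.7 -58.6  69. ]
stop_pin [316. 267.] 0.64 [506.1  44.7  80. ]
3.75
```

View pics/aw.png

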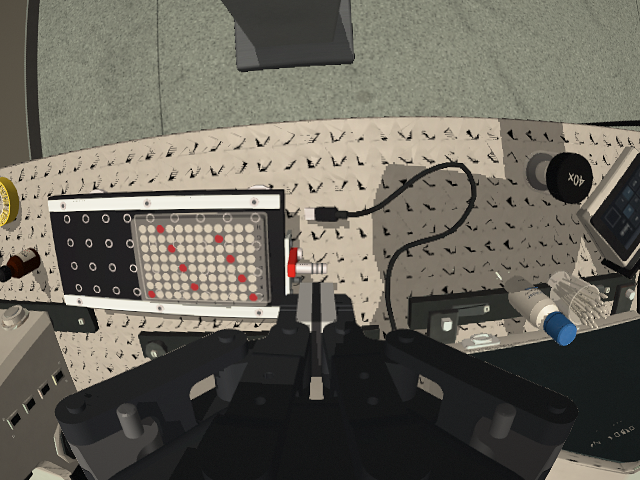

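Request:
arm_command(
  plan=[
    [0.055,0.001,0,0,0],
    [0.055,0,0,0,0],
    [0.05,0,0,0,0],
    [0,0,0.012,0,0],
    [0,0,0.01,0,0],
    [0,0,0.01,0,0],
    [0,0,0.01,0,0],
    [0,0,0.01,0,0],
  ],
)

```text
time_s: 4.75
eef_pos: [518.6, 45.4, 71.9]
ee_rot: [0.707, 0.021, 0.706, -0.021]
force: [-0.4, 0.7, 0.4]
grip_width: -0.001
```

```bash
python3 look.py b
```

```text
shelf_end [247. 264.] 0.61 [503.4  16.9  62. ]
plate_front [216. 261.] 0.58 [501.8   2.9  62. ]
plate_centre [ 90. 265.] 0.85 [498.5 -60.1  69. ]
5.05
```

View pics/bw.png

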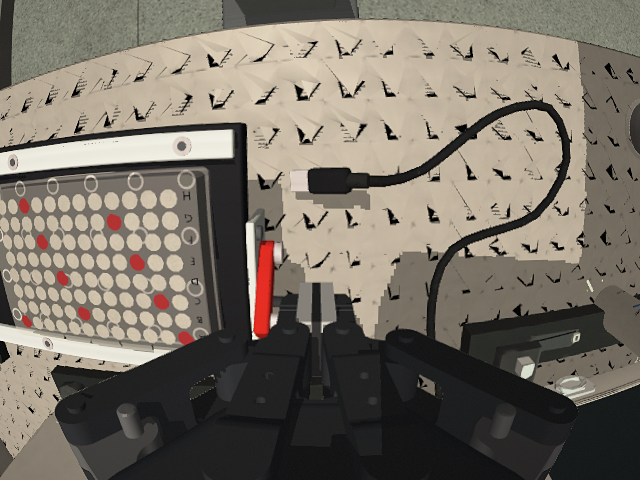

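Request:
arm_command(
  plan=[
    [-0.03,0,0,0,0],
    [-0.03,0,0,0,0],
    [0,-0.05,-0.004,0,0],
    [0,-0.05,-0.004,0,0],
    [0,-0.05,-0.003,0,0],
    [0,-0.051,-0.003,0,0],
    [0,0,0,0,0],
    [0.03,0,0,0,0],
    [0,0,0,0,0],
  ],
)

```text
time_s: 6.18
eef_pos: [490.6, -153.1, 100.0]
ee_rot: [0.706, 0.022, 0.708, -0.02]
force: [-0.2, 0.8, 0.2]
grip_width: 0.001
```

```bash
python3 look.py c
```

```text
shelf_end [581. 269.] 0.55 [503.5  15.1  62. ]
plate_front [565. 270.] 0.67 [503.    0.9  62. ]
plate_centre [482. 278.] 0.61 [498.9 -63.1  69. ]
stop_pin [586. 304.] 0.85 [518.8   9.1  80. ]
6.475
```

View pics/cw.png

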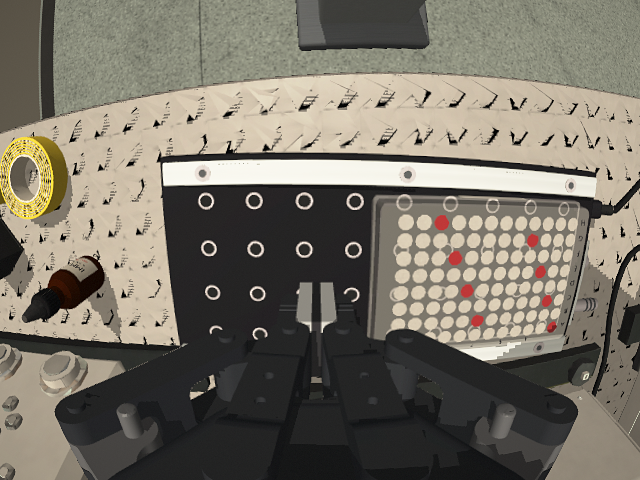

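View pics/ct.png

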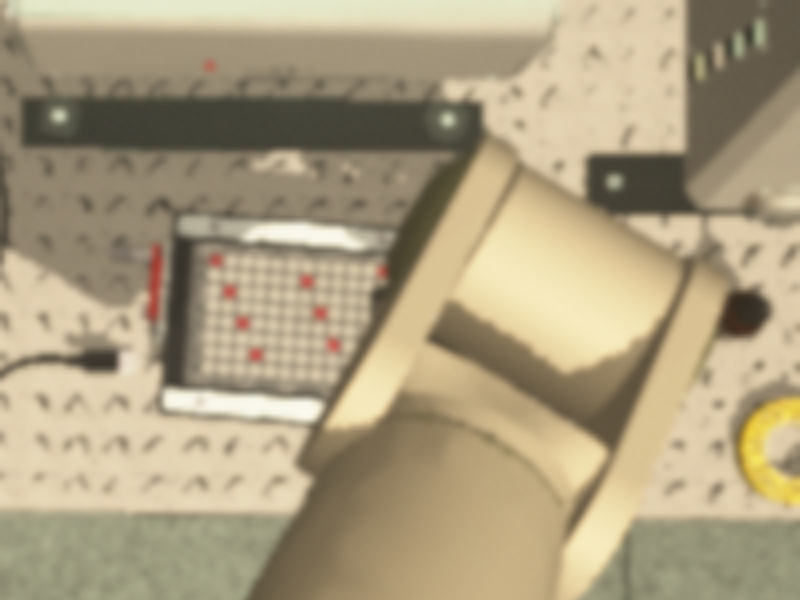

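Request:
arm_command(
  plan=[
    [0.02,0,0.003,0,0],
    [0.013,0,0,0,0],
    [0,0.01,0,0,0],
    [0,0.008,0,0,0],
    [0,0.006,0,0,0],
    [0,0.006,0,0,0],
    [0,0.006,0,0,0],
    [0,0.006,0,0,0],
    [0,0.006,0,0,0],
    [0,0.004,0,0,0],
    [0,0.002,0,0,0],
    [0,0,0,0,0],
  ],
)

```text
time_s: 7.98
eef_pos: [498.1, -100.5, 68.5]
ee_rot: [0.707, 0.021, 0.707, -0.021]
force: [1.3, -2.9, 4.7]
grip_width: -0.0
```

```bash
python3 look.py d
```

```text
plate_front [580. 282.] 0.55 [504.7  40.1  62. ]
plate_centre [486. 292.] 0.75 [499.8 -23.3  69. ]
8.275
```

View pics/dw.png

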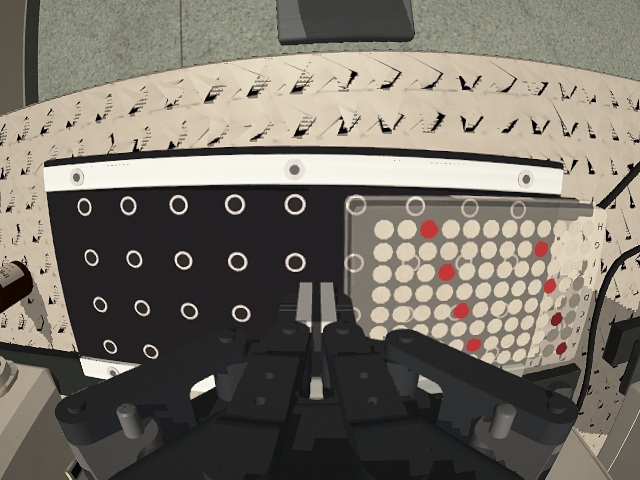

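View pics/dt.png

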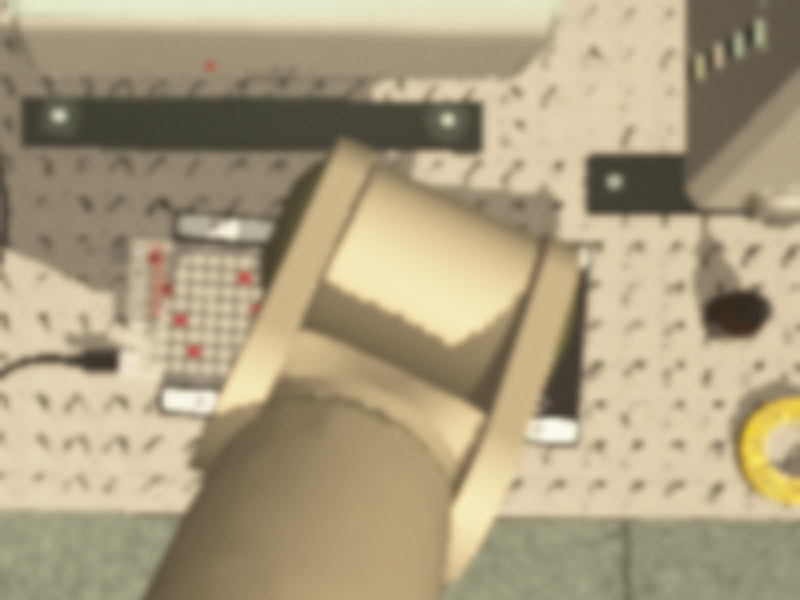

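```bash
python3 -c "
from h import *
for i in range(3):
  ctrl.capture('wrist');s=ctrl.sense();print(s['eef_pos'],s['force'])"
```

```text
[ 497.9748306  -100.60131292   68.34096904] [ 0.98909978 -3.01129715  4.18202437]
[ 497.93600501 -100.60373797   68.30878133] [ 1.00651814 -1.91775498  3.7822653 ]
[ 497.93256193 -100.59304181   68.32054323] [ 0.40273884 -3.45951174  4.97731596]
```

Request:
arm_command(
  plan=[
    [0,-0.003,0,0,0],
    [0,-0.003,0,0,0],
    [0,0,0,0,0],
  ],
)

```text
time_s: 8.8
eef_pos: [497.2, -106.6, 68.0]
ee_rot: [0.706, 0.021, 0.707, -0.021]
force: [0.4, 0.4, -0.5]
grip_width: 0.001
```

```bash
python3 -c "
from h import *
for i in range(3):
  ctrl.capture('wrist');s=ctrl.sense();print(s['eef_pos'],s['force'])"; python3 look.py e
```

```text
[ 497.26809242 -106.48646154   68.0571272 ] [ 0.17548764 -0.30448682  0.04235689]
[ 497.29425903 -106.47022377   68.10523514] [-0.33015016 -0.83959552 -0.35250665]
[ 497.35149389 -106.45134516   68.19282775] [ 0.69683341 -1.02065528  0.78875332]
plate_front [585. 281.] 0.83 [503.3  37.6  62. ]
plate_centre [497. 293.] 0.59 [500.  -23.2  69. ]
stop_pin [495. 293.] 0.45 [494.5 -30.6  80. ]
9.25
```

View pics/ew.png

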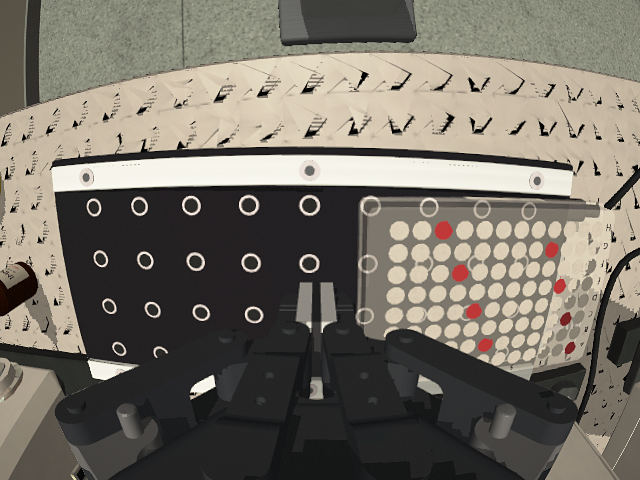

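Request:
arm_command(
  plan=[
    [0,0.005,0,0,0],
    [0,0.004,0,0,0],
    [0,0.004,0,0,0],
    [0,0.004,0,0,0],
    [0,0.004,0,0,0],
    [0,0.003,0,0,0],
    [0,0.002,0,0,0],
    [0,0,0,0,0],
    [0,-0.005,0,0,0],
    [0,-0.02,0,0,0],
    [0,-0.03,0,0,0],
    [0,0,0,0,0],
  ],
)

```text
time_s: 10.75
eef_pos: [495.7, -137.2, 68.3]
ee_rot: [0.707, 0.022, 0.707, -0.022]
force: [0.9, 0.9, -0.6]
grip_width: 0.003
```

Request:
arm_command(
  plan=[
    [-0.05,0,0,0,0],
    [-0.06,0,0,0,0],
    [-0.05,0,-0.01,0,0],
    [0,0,-0.06,0,0],
    [0,0,-0.06,0,0],
    [0,0,0,0,0],
  ],
)

```text
time_s: 11.5
eef_pos: [363.5, -126.5, 228.3]
ee_rot: [0.707, 0.022, 0.707, -0.021]
force: [0.0, -1.0, -0.1]
grip_width: 0.002
```

```bash
python3 look.py f; python3 - <<'E'
from h import *
t=ctrl.capture("top")
for n,c in (("top",t),("scene",ctrl.capture("scene"))):
  if n=="scene": cv2.imwrite('pics/fs.png',cv2.resize(c['color'][200:350,280:480,::-1],None,fx=4,fy=4,interpolation=cv2.INTER_CUBIC))
  for q,z in(("shelf_end",62),("plate_front",62),("plate_centre",69),("stop_pin",46)):
    for a in ctrl.place_of(n,q)[:1]: print(n,q,np.round(a['uv']),round(a['score'],2),np.round(atz(c,a['uv'],z),1))
print(ctrl.sense()['force'])
E
```

```text
plate_front [496. 341.] 0.76 [505.6  56.5  62. ]
plate_centre [447. 348.] 0.55 [501.1  -3.1  69. ]
11.8
top plate_front [306. 251.] 0.86 [494.6  51.4  62. ]
top plate_centre [332. 248.] 0.75 [502.2 -10.1  69. ]
scene shelf_end [336. 251.] 0.75 [506.3  13.3  62. ]
scene plate_front [326. 243.] 0.7 [506.3  54.   62. ]
scene plate_centre [340. 253.] 0.79 [502.7  -3.1  69. ]
scene stop_pin [472. 376.] 0.41 [ 458.3 -439.7   46. ]
[-0.79621367  1.15607742  0.68996759]
```

View pics/fw.png

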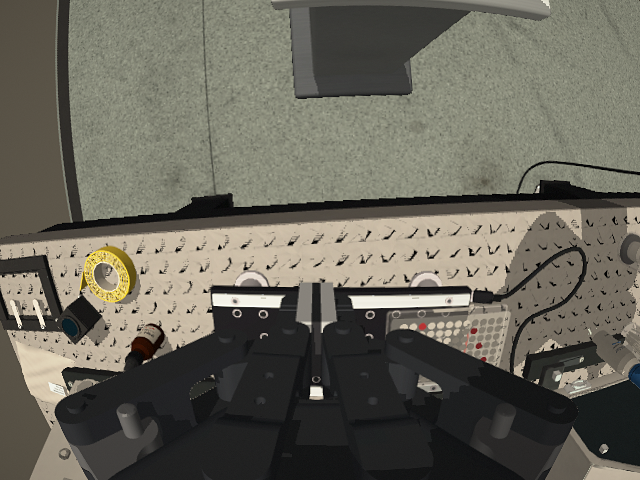

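View pics/ft.png

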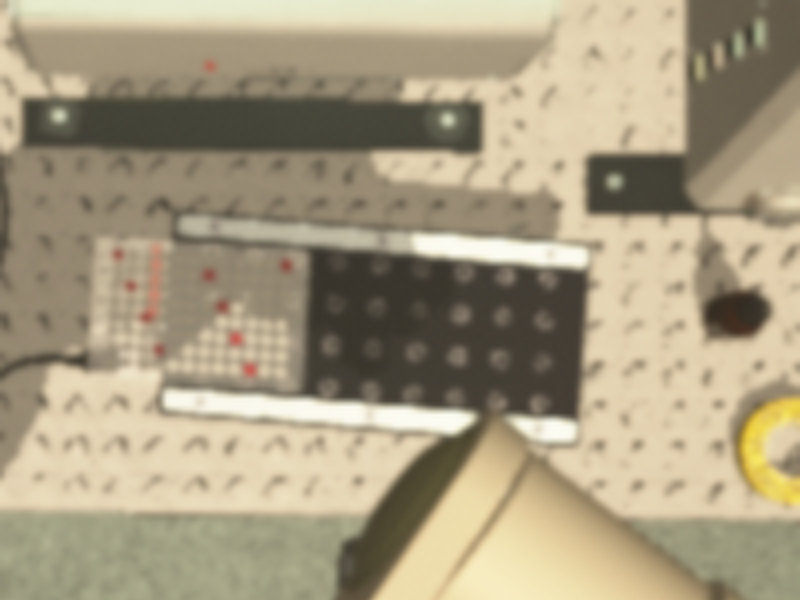

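View pics/fs.png

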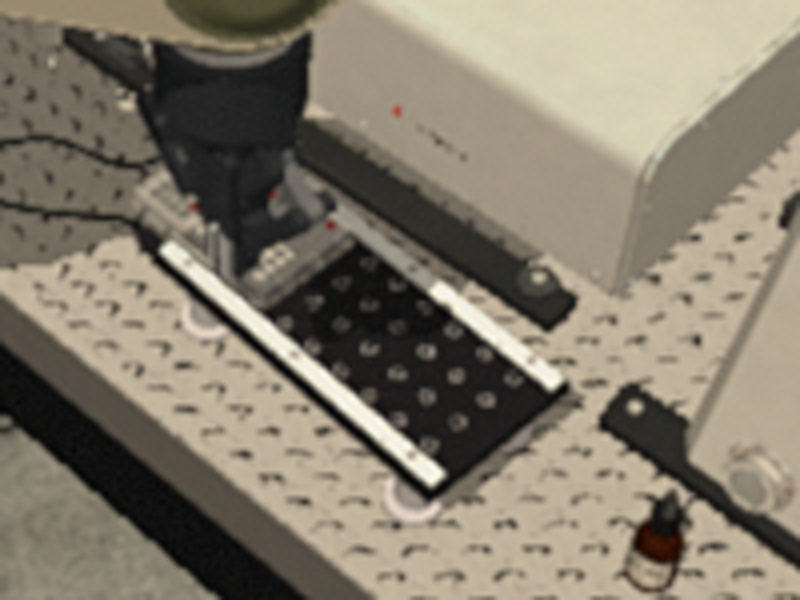

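```bash
python3 -c "
from rig import ctrl
print(ctrl.finish_job())"
```

```text
the job is handed in; nothing more can be done
None
```

I pushed the flip stop over with the shut fingertips, slid the plate left in two slow pushes on its right end, backed the gripper away and handed the job in at about 12 s.

- **Flip stop:** it shows lying level beside the shelf end in the top picture. The top picture before the slide shows the stop already down; the plate front was then still about 14 mm short of the shelf end. I judged the stop by eye only. After the slide the networks no longer found the pin: their one hit was a low-score false one on the far side of the table.
- **Overhang:** the estimates ran from 39 to 46 mm. The scene network gave about 41 mm and the wrist one about 40 mm, and the two edge measurements in the top picture gave 39 and 46 mm. All are inside 30 to 56 mm.
- **Plate position:** it lies between the guides and in line with them in the pictures. The top-camera network put plate_front about 8 mm nearer the robot than the shelf's centre line. The scene and wrist networks put it on the line, and the guides leave only 3 mm of play.
- **Forces:** the first push showed about 4.5 N upward on the tool, probably the widening finger bearing on the plate's upper edge. It vanished when I backed off. The second push also went through, and the force was near zero at the end.
- **Robot and other objects:** the gripper ended clear of everything at 228 mm height. The other things on the table looked unmoved wherever they showed in the pictures, though I did not measure their final positions.

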